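# Seat a marble strip against the fence of a marking tray and hold it

## Robot

A 6-joint arm with a two-finger parallel gripper is mounted at the origin on the work surface. World frame = base frame: x ahead of the robot, y to its left, z up, the work surface at z = 0. Lengths are in m, angles in rad, forces in N, time in s.
With the tool pointing down it reaches from about 0.35 to 0.775 m from the base axis. Payload 5.5 kg.
Tool frame: the origin (TCP) lies at the very end of the fingers, on their centre line; the grasp point (between the pads) lies 19 mm behind it (env.grip_point_offset is the distance from the TCP to the grasp point, in m); z points along the fingers, y is the line along which they close (so a half turn about z gives the same grasp; the last joint's range is limited). The gripper opens to 85 mm and grips with 20 to 120 N. Pads are 22 mm wide; open, the fingers measure 114 mm over their backs; the gripper's body (76 mm by 85 mm) begins 54 mm behind the grasp point. The pads swing forward as they close: fully open they stand 13 mm farther back than shut.
Start: joints at [-0.14, 0.313, 0.046, 1.304, 0, 1.431], TCP at [0.575, -0, 0.231] pointing down, gripper open.
Joint ranges: [-2.76, 2.76], [-0.86, 1.69], [-1.03, 1.26], [-2.2, 2.34], [-1.47, 1.5], [-3.14, 3.14]. Speed limits (rad/s): [2.57, 2.57, 3.14, 3.14, 3.14, 3.14].

## Interface

Orientations are given as a unit quaternion [w, x, y, z].
In Python, from workcell import sensors, imaging, workorder, env gives the robot as it stands.
- The arm moves only by the shell command python3 -m handwheel 'ROWS' [FORCE]. ROWS is JSON, a list of rows, each a list of 5 numbers: the shift along the tool's x, y, z in mm, then the turn about the tool's z in rad, then the opening, from 0 (shut) to 1 (fully open). A call has 1 to 8 rows; each row is the pose to reach, as a shift and turn from the pose commanded when the call began, along the tool's axes at that moment; what a row does not reach only later rows make up. A row lasts 1/10 s, in which the tool goes at most 50 mm and 8.59 degrees, less where a joint would pass 70% of its speed; a pose out of reach is approached as far as the arm can. A call with a gripper value outside its range is refused whole. The fingers move at their own pace and stop on an object; FORCE is the grip in N (left out, the last holds). Time passes only in rows, so rows that repeat a pose let the fingers close. It gives the time, the measured TCP pose, the force, the opening and the grip force at its end, in the units of the state.
- sensors.get_state(): the state, without advancing time (a new reading comes with each control period).
- imaging.read_camera(name): name is "scene" or "side" or "wrist"; returns a dict with "color" (400x640x3 uint8, blue, green, red), "z_map" (400x640 float32, m along the optical axis (not along the pixel's ray), 0 where there is no reading), "fx", "fy", "cx", "cy" (pixels), "xyz" and "rotation" of the camera in the world. Camera axes: x right, y down, z forward; pixel columns grow to the right and rows downward; lengths in m; the calibration is good to about 2 mm. A picture is of the moment at which its call begins.
- workorder.hand_in(): hands the job in; it is judged then, once.
The state is a dict: "clock": time; "joint_pos": joint angles; "qvel": joint speeds; "tau": joint torques, N m; "tcp_pos": TCP position; "orientation": TCP orientation; "wrist_force": force on the tool from outside, world axes, zero at the start; "ft_torque": the same for the moment, N m; "finger_gap": finger opening in m; "grip_force": force on a finger pad.
Only numpy, scipy, OpenCV 4.12 (cv2) and the standard library are available. Lean on these libraries where they do the work, as an engineer would, in place of code of your own. Each camera call takes 0.05 s, during which the arm holds its last target. There are 200 camera calls.

## Task

Slide the green tray with the marble strip on it fully home into the slotted holder on the table, then let go of its handle. Then push with the fingers, slantwise into the strip's bevelled edge, so that the strip lies flush along the orange fence and flat on the tray floor, and finish while still holding it firmly pressed against both with that one push, ready for marking. Leave the bowls, bottle, cup and tools around where they are.

Things in the scene. Friction and masses are not known exactly. Their poses are not given: they have to be found in the camera images.
- holder: Fixed holder: two aluminium rails along its y (19 mm high, 175 apart inside, y -105 to +35, each with a lip 10 mm inwards, underside 13 mm up), a blue stop block (30 high) at the -y end, blue flared guides at the open +y end out to y +75. The tray enters only by sliding on the table in the holder's -y direction. Origin, on the table: where the home tray's origin lies, axes parallel.
- tray: Loose tray, 0.65 kg empty; origin: centre of its underside, on the table. Green floor plate 170 (x) by 210 (y) by 10 mm; orange fence along the +x side, dark wooden handle at the +y end. It slides into the holder -y end first, 2.5 mm to spare at each side; that end meets the stop block when home.
- tray_handle (a point): Centre of the tray's upright handle block: 60 mm (tray x) by 18 mm (tray y), from 10 to 60 mm above the table; this point is 94 mm along +y from the tray's origin, 40 mm up. There is at least 40 mm free between it and the strip. Axes as the tray's.
- tray_floor: The tray's floor plate, fixed to the tray; same origin and axes as the tray.
- fence: Orange fence fixed to the tray: 12 mm thick (x), 150 mm long (y), 22 mm high; origin at the centre of its foot, at x = +56, y = -15, z = +10 mm in the tray. Its face towards the strip (-x side) is at x = +50 mm in the tray.
- strip_mid (a point): Centre of the marble strip (half-way up, 12 mm above its underside). Axes: +x faces the fence, y along its length. The middle of its bevel is at x -23, z +5 mm from here. Flush, this point is at x +20 mm in the tray. It starts 6 to 28 mm short of the fence, slightly turned.
- white_bowl: Bystander: white ceramic bowl of orange tesserae, 150 mm across, 55 high; origin under its centre.
- clay_dish: Bystander: terracotta dish of blue tesserae, 170 mm across, 40 high; origin under its centre.
- small_bowl: Bystander: white bowl of pale tesserae, 110 mm across, 45 high; origin under its centre.
- nippers: Bystander: blue-handled tile nippers lying flat, about 150 mm long and 16 high; origin under its centre.
- glue_bottle: Bystander: upright white bottle with a red cap, 56 mm across, 150 high; origin under its centre.
- scraper: Bystander: wood-handled screwdriver lying flat; origin under its centre.
- cup: Bystander: clear plastic cup, 76 mm across, 85 high; origin under its centre.
- strip: The loose marble strip on the tray floor, origin under its centre: 60 (x) by 100 (y) by 24 mm high, 0.3 to 0.46 kg. Its long top edge at -x, away from the fence, has a 45 degree bevel from 10 to 24 mm up. Polished, it slides easily (friction about 0.35). A push of about 20 N into the bevel, more towards the fence than down, seats it on both.
There are look-alikes about, which are no part of the job. Of the things like the strip, leave any that is brown or purple; of the rest the larger one is meant.

How it is judged:
By the outcome, as a careful person would: the job done as asked, in the order asked, and still so for the second after the job is handed in, while the arm keeps its last pose, push and grip.
It also fails if it takes over 54 s, if anything falls off the work surface, if the arm or the gripper's body presses on something with over 40 N, if the wrist force passes 120 N, or if a joint passes its speed limit or range.

## Working session

There is one attempt and no reset: what is moved stays moved. The work goes in short steps, Python scripts to look and compute and a shell command to move; the robot and the scene stay as the last step left them, time stands still between calls to the robot, and variables do not carry over. Pictures are saved under pics/ and viewed, at most 10 in all, crops included, and the job is handed in when it is done.

```bash
ls; mkdir -p pics; cat > h.py <<'E'
import numpy as np,cv2
from workcell import sensors,imaging,workorder,env
def pts(c):
    z=c["z_map"];v,u=np.mgrid[:z.shape[0],:z.shape[1]]
    P=np.stack([(u-c["cx"])/c["fx"]*z,(v-c["cy"])/c["fy"]*z,z],-1)
    return P@np.array(c["rotation"]).T+np.array(c["xyz"])
E
python3 - <<'E'
from h import *
for n in("scene","side"):
    c=imaging.read_camera(n);np.save(f"pics/{n}.npy",c,allow_pickle=True);cv2.imwrite(f"pics/{n}0.png",c["color"]);print(n,c["fx"],c["cx"],c["cy"],c["xyz"],np.array(c["rotation"]).round(3).tolist())
s=sensors.get_state();print(s)
E
```

```text
pics
scene 411.96143461968217 325.97405312782627 201.59888749006203 [ 1.03721126 -0.76586126  0.83273588] [-0.405, 0.865, 0.272, -0.12]
side 480.3490783760558 324.7106205143892 190.65008589922513 [-0.06546434  0.80128514  1.23311675] [0.108, -0.275, 0.896, -0.332]
{'clock': 0.1, 'joint_pos': array([-1.39629747e-01,  3.13914056e-01,  4.50877478e-02,  1.30365978e+00,
       -3.75665992e-05,  1.43121128e+00]), 'qvel': array([-0.00099964, -0.00273754,  0.00239649, -0.00018983, -0.00072336,
        0.00095706]), 'tau': array([ 3.58776997e-03, -4.81727242e+01,  2.99244744e+01,  1.27543980e-02,
       -1.12281841e-04,  1.60051752e-05]), 'tcp_pos': array([5.74514945e-01, 3.00503282e-05, 2.30502504e-01]), 'orientation': array([-6.63439482e-04,  7.07122320e-01,  7.07090737e-01, -5.23476778e-04]), 'wrist_force': array([ 0.1461653 , -0.26850229,  0.21414048]), 'ft_torque': array([0.00559721, 0.02662603, 0.01858269]), 'grip_force': 0.0, 'finger_gap': 0.08561457706811279}
```

View pics/scene0.png

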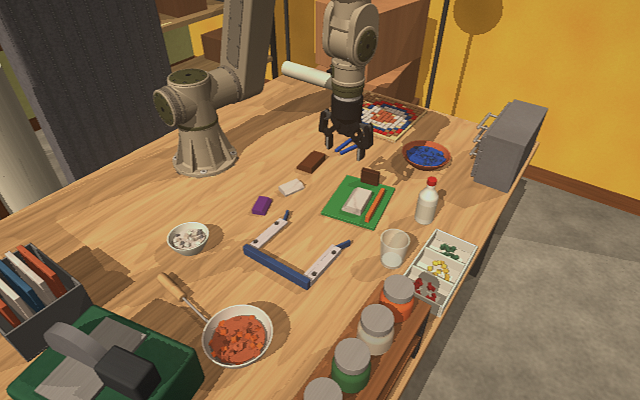

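View pics/side0.png

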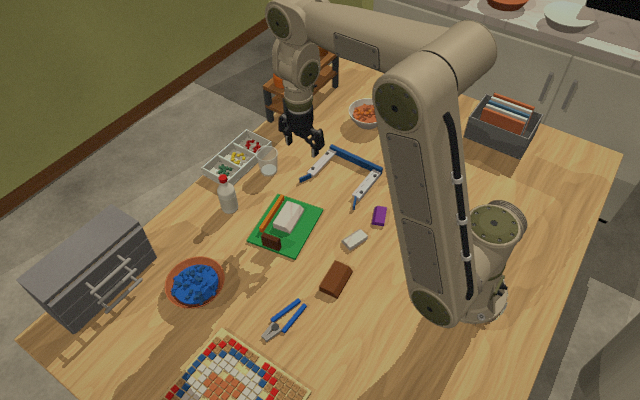

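Strip candidates in the scene view are the white bevelled block on the green tray (357,200), a small white block (291,187), a brown block (311,161) and a purple block (262,205). By the description I want the larger white one, on the tray. Next I'll measure the tray and holder and take a close crop of the choice.

```bash
cat > h.py <<'E'
import numpy as np,cv2
from scipy.spatial.transform import Rotation as Ro
from workcell import sensors,imaging,workorder,env
def rot(c):
    q=np.array(c["rotation"]); return Ro.from_quat(q[[1,2,3,0]]).as_matrix() if q.size==4 else q
def pts(c):
    z=c["z_map"];v,u=np.mgrid[:z.shape[0],:z.shape[1]]
    P=np.stack([(u-c["cx"])/c["fx"]*z,(v-c["cy"])/c["fy"]*z,z],-1)
    return P@rot(c).T+np.array(c["xyz"])
def proj(c,p):
    q=(np.asarray(p)-c["xyz"])@rot(c); return q[...,:2]/q[...,2:]*[c["fx"],c["fy"]]+[c["cx"],c["cy"]]
def plane(c,uv,z):
    uv=np.asarray(uv,float);d=np.concatenate([(uv-[c["cx"],c["cy"]])/[c["fx"],c["fy"]],np.ones((len(uv),1))],1)@rot(c).T
    o=np.array(c["xyz"]);return o+d*((z-o[2])/d[:,2:])
E
python3 - <<'E'
from h import *
np.set_printoptions(precision=4,suppress=True)
G=[];B=[];F=[];S=[];H=[]
for n in("scene","side"):
    c=np.load(f"pics/{n}.npy",allow_pickle=True).item()
    P=pts(c);h=cv2.cvtColor(c["color"],cv2.COLOR_BGR2HSV);hh,s,v=[h[...,i].astype(int) for i in range(3)]
    near=(P[...,0]>.35)&(P[...,0]<.85)&(abs(P[...,1])<.45)&(P[...,2]<.08)&(c["z_map"]>0)
    g=near&(hh>45)&(hh<80)&(s>100)
    g=g.astype(np.uint8);k,l,st,_=cv2.connectedComponentsWithStats(g);g=l==1+st[1:,4].argmax()
    G.append(P[g]);print(n,"green",g.sum(),np.median(P[g][:,2]),cv2.minAreaRect(P[g][:,:2].astype(np.float32)*1000))
    # plane-ray based corners
    ct=max(cv2.findContours(g.astype(np.uint8),0,1)[0],key=cv2.contourArea)
    hu=cv2.convexHull(ct)[:,0];Q=plane(c,hu,.01);print(" ray",cv2.minAreaRect(Q[:,:2].astype(np.float32)*1000))
    b=near&(hh>100)&(hh<125)&(s>90)&(P[...,1]<0)
    b=b.astype(np.uint8);k,l,st,_=cv2.connectedComponentsWithStats(b)
    for i in range(1,k):
        if st[i,4]>25:
            q=P[l==i];print(" blue",st[i],q.mean(0),np.percentile(q[:,2],95),cv2.minAreaRect(q[q[:,2]>np.percentile(q[:,2],95)-.004][:,:2].astype(np.float32)*1000))
    cc=G[-1].mean(0)
    t=near&(np.hypot(P[...,0]-cc[0],P[...,1]-cc[1])<.12)
    o=t&(hh>5)&(hh<22)&(s>150)&(v>130)&(P[...,2]>.026)
    q=P[o];print(" fence",o.sum(),cv2.minAreaRect(q[:,:2].astype(np.float32)*1000))
    w=t&(s<70)&(P[...,2]>.029)&(v>120)
    q=P[w];print(" strip",w.sum(),np.median(q[:,2]),cv2.minAreaRect(q[:,:2].astype(np.float32)*1000))
    d=t&(v<110)&(s>60)&(P[...,2]>.045)&((hh<20)|(hh>165))
    q=P[d];print(" handle",d.sum(),q.mean(0),cv2.minAreaRect(q[:,:2].astype(np.float32)*1000))
    x0,y0=np.array(proj(c,cc)).astype(int);W=60
    cv2.imwrite(f"pics/c_{n}.png",cv2.resize(c["color"][y0-80:y0+100,x0-130:x0+90],None,fx=1.8,fy=3 if 0 else 1.8,interpolation=2))
a,b=[cv2.imread(f"pics/c_{n}.png") for n in("scene","side")]
cv2.imwrite("pics/crop1.png",np.hstack([a,b]))
E
```

```text
scene green 1576 0.01038361866192039 ((569.4511108398438, 112.3500747680664), (169.721435546875, 214.26101684570312), 10.316201210021973)
 ray ((571.0926513671875, 110.38865661621094), (169.74246215820312, 217.14195251464844), 10.401790618896484)
 blue [244 244  66  46 412] [ 0.5449 -0.2528  0.0251] 0.03252426230394427 ((535.3040771484375, -251.00433349609375), (15.601001739501953, 210.7632293701172), 89.7107925415039)
 fence 132 ((627.284423828125, 108.09689331054688), (11.34819507598877, 150.66537475585938), 10.313140869140625)
 strip 373 0.03431653512256938 ((576.1773681640625, 92.34645080566406), (52.32320785522461, 103.90179443359375), 10.845616340637207)
 handle 113 [0.555  0.2014 0.056 ] ((553.604736328125, 203.54388427734375), (56.32459259033203, 22.529626846313477), 10.85885238647461)
side green 1704 0.008004641626902287 ((570.02685546875, 118.14068603515625), (171.22409057617188, 213.58030700683594), 10.305127143859863)
 ray ((567.114990234375, 120.97368621826172), (170.21026611328125, 212.11715698242188), 10.59214973449707)
 blue [330 145  52  29 374] [ 0.5326 -0.2419  0.0202] 0.03090332240250185 ((535.0504150390625, -240.81118774414062), (17.914798736572266, 208.44285583496094), 89.7074966430664)
 blue [300 174  11   8  48] [ 0.6349 -0.0786  0.0094] 0.018567784586337996 ((634.0161743164062, -77.82740783691406), (33.09614944458008, 7.881663799285889), 65.34867858886719)
 fence 127 ((626.5985717773438, 118.78399658203125), (13.19076156616211, 142.03382873535156), 10.872346878051758)
 strip 362 0.032124488017113983 ((576.7666015625, 97.77336120605469), (56.28541946411133, 105.02571105957031), 11.734314918518066)
 handle 119 [0.5495 0.2125 0.0557] ((551.3019409179688, 211.8825225830078), (59.775543212890625, 18.639179229736328), 13.177096366882324)
```

View pics/crop1.png

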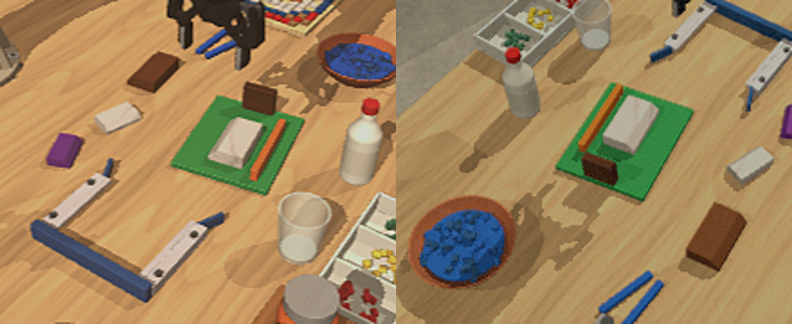

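The crop confirms the choice: the bevelled white strip is on the green tray at scene (357,200), with its bevel facing away from the orange fence. The tray is near (0.570, 0.115) with yaw 10.4°, and the holder near (0.535, -0.133) with yaw about -0.3°. Now I'll move above the handle.

```bash
python3 -m handwheel '[[40,-4,0,-0.09,1],[85,-10,15,-0.18,1],[130,-15,40,-0.18,1],[170,-20,70,-0.18,1],[208,-21,90,-0.18,1],[208,-21,90,-0.18,1],[208,-21,90,-0.18,1]]' 100
python3 - <<'E'
from h import *
c=imaging.read_camera("wrist");np.save("pics/wrist.npy",c,allow_pickle=True);cv2.imwrite("pics/w1.png",c["color"])
P=pts(c);h=cv2.cvtColor(c["color"],cv2.COLOR_BGR2HSV);hh,s,v=[h[...,i].astype(int) for i in range(3)]
m=(P[...,2]>.05)&(P[...,2]<.068)&(v<130)&(c["z_map"]>0)&(np.hypot(P[...,0]-.553,P[...,1]-.208)<.06)
q=P[m];print(m.sum(),q.mean(0) if m.any() else 0,cv2.minAreaRect(q[:,:2].astype(np.float32)*1000) if m.any() else 0)
print(sensors.get_state()["tcp_pos"])
E
```

```text
clock: 0.8
tcp_pos: [0.553, 0.2087, 0.1402]
orientation: [-0.001, 0.64, 0.769, -0.001]
wrist_force: [-0.0, 1.0, 0.7]
finger_gap: 0.0854
grip_force: 0.0
1756 [0.55295608 0.20835766 0.0589233 ] ((553.3368530273438, 207.25477600097656), (59.469032287597656, 18.63338279724121), 10.381514549255371)
[0.55386331 0.20793223 0.14111869]
```

View pics/w1.png

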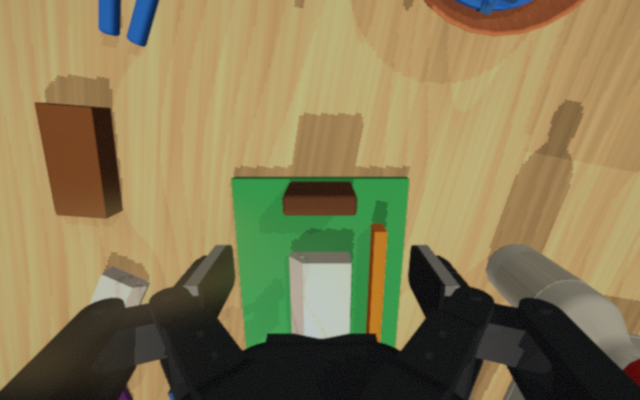

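The wrist view shows the handle at about (320,198), centred between the fingers at (0.5533, 0.2073) with yaw 10.4°. I'll descend and grip.

```bash
python3 -m handwheel '[[0,0,40,0,1],[0,0,80,0,1],[0,0,110,0,1],[0,0,118,0,1],[0,0,118,0,0.5],[0,0,118,0,0.5],[0,0,118,0,0.5],[0,0,118,0,0.5]]' 100
```

```text
clock: 1.65
tcp_pos: [0.5551, 0.2077, 0.0256]
orientation: [0.001, 0.641, 0.768, 0.001]
wrist_force: [-1.9, -2.5, 6.9]
finger_gap: 0.0584
grip_force: 109.3
```

```bash
python3 -m handwheel '[[0,0,0,0,0.4],[0,0,0,0,0.4],[0,0,0,0,0.4]]' 100
```

```text
clock: 1.95
tcp_pos: [0.5551, 0.2077, 0.0257]
orientation: [0.001, 0.641, 0.768, 0.001]
wrist_force: [-0.8, -3.2, 7.4]
finger_gap: 0.0585
grip_force: 109.3
```

```bash
python3 - <<'E'
from h import *
c=np.load("pics/scene.npy",allow_pickle=True).item();P=pts(c)
for u,v in[(291,187),(303,187),(262,205),(271,203),(311,161),(425,205),(395,250)]:print((u,v),P[v,u].round(3))
E
python3 -m handwheel '[[-2,-4,-2,0.03,0.4],[-4,-8,-2,0.06,0.4],[-6,-12,-2,0.1,0.4],[-7,-16,-2,0.14,0.4],[-9,-20,-2,0.187,0.4],[-9,-20,-2,0.187,0.4],[-9,-20,-2,0.187,0.4]]'
python3 - <<'E'
from h import *
for n in("wrist","side","scene"):
    c=imaging.read_camera(n);np.save(f"pics/{n}1.npy",c,allow_pickle=True);cv2.imwrite(f"pics/{n}1.png",c["color"])
E
```

```text
(291, 187) [0.366 0.03  0.02 ]
(303, 187) [0.387 0.065 0.007]
(262, 205) [ 0.344 -0.085  0.013]
(271, 203) [ 0.349 -0.05  -0.001]
(311, 161) [0.338 0.177 0.027]
(425, 205) [0.773 0.131 0.076]
(395, 250) [ 0.786 -0.08   0.082]
clock: 2.65
tcp_pos: [0.5356, 0.1951, 0.0257]
orientation: [0.0, 0.71, 0.704, -0.0]
wrist_force: [-2.2, -1.9, 1.2]
finger_gap: 0.0584
grip_force: 109.1
```

View pics/scene1.png

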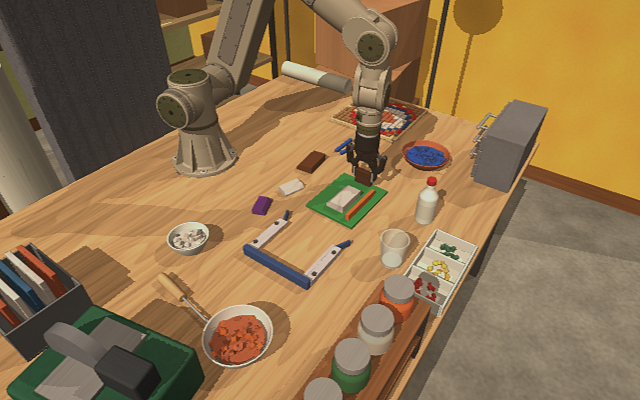

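The scene view shows the tray, held at (365,172), turned square to the holder at (300,250), with the path clear. Next I'll measure tray against rails.

```bash
python3 - <<'E'
from h import *
for n in("scene","side"):
    c=np.load(f"pics/{n}1.npy",allow_pickle=True).item()
    P=pts(c);h=cv2.cvtColor(c["color"],cv2.COLOR_BGR2HSV);hh,s,v=[h[...,i].astype(int) for i in range(3)]
    near=(P[...,0]>.35)&(P[...,0]<.75)&(abs(P[...,1])<.35)&(P[...,2]<.08)&(c["z_map"]>0)
    def big(m,k):
        n_,l,st,_=cv2.connectedComponentsWithStats(m.astype(np.uint8));o=np.argsort(-st[1:,4])[:k];return [l==1+i for i in o]
    def rr(m,z):
        ct=max(cv2.findContours(m.astype(np.uint8),0,1)[0],key=cv2.contourArea)[:,0]
        return [np.round(x,1) for x in cv2.minAreaRect(plane(c,cv2.convexHull(ct)[:,0],z)[:,:2].astype(np.float32)*1000)]
    def rd(m): return [np.round(x,1) for x in cv2.minAreaRect(P[m][:,:2].astype(np.float32)*1000)]
    g=big(near&(hh>45)&(hh<80)&(s>100),1)[0];print(n,"tray",rr(g,.01),rd(g))
    w=near&(s<60)&(v>110)&(P[...,1]<-.06)&(P[...,1]>-.26)&(P[...,2]>.013)&(P[...,2]<.026)
    for m in big(w,2):print(" rail",m.sum(),rr(m,.019),rd(m))
    b=near&(hh>100)&(hh<125)&(s>90)&(P[...,1]<-.2)&(P[...,2]>.0275)
    for m in big(b,1):print(" stop",m.sum(),rr(m,.03),rd(m))
E
```

```text
scene tray [array([535. ,  97.6]), array([215. , 171.9]), np.float64(88.4)] [array([533.9,  99.2]), array([214.4, 171. ]), np.float64(89.2)]
 rail 405 [array([ 628.1, -167.9]), array([134.2,  30.7]), np.float64(89.6)] [array([ 627.6, -166.1]), array([ 30.2, 138.6]), np.float64(0.0)]
 rail 329 [array([ 443.2, -168.7]), array([ 31.8, 131.3]), np.float64(0.3)] [array([ 442.5, -168.5]), array([ 31.4, 133.2]), np.float64(1.3)]
 stop 336 [array([ 535.9, -251. ]), array([210.9,  14.4]), np.float64(0.1)] [array([ 535.8, -251.3]), array([ 15.9, 211.7]), np.float64(89.9)]
side tray [array([531.1, 106.9]), array([212.1, 170.3]), np.float64(88.7)] [array([532.6, 105.6]), array([215.5, 170.6]), np.float64(87.6)]
 rail 214 [array([ 626.1, -165.3]), array([ 31.1, 142.1]), np.float64(0.4)] [array([ 626.7, -166.8]), array([139.4,  32.2]), np.float64(89.0)]
 rail 196 [array([ 442.5, -157.1]), array([ 30.8, 121.4]), np.float64(0.8)] [array([ 443.6, -159.2]), array([ 31.3, 123.6]), np.float64(1.4)]
 stop 37 [array([ 530.1, -242.3]), array([13.4, 81.7]), np.float64(90.0)] [array([ 531.2, -241.8]), array([13. , 82.1]), np.float64(85.8)]
```

```bash
python3 -m handwheel '[[0,0,0,-0.015,0.4],[-10,0,0,-0.015,0.4],[-22,0,0,-0.015,0.4],[-36,0,0,-0.015,0.4],[-50,0,0,-0.015,0.4],[-60,0,0,-0.015,0.4],[-60,0,0,-0.015,0.4],[-60,0,0,-0.015,0.4]]'
cat > m.py <<'E'
from h import *
import sys
for n in("scene","side"):
    c=imaging.read_camera(n)
    P=pts(c);h=cv2.cvtColor(c["color"],cv2.COLOR_BGR2HSV);hh,s,v=[h[...,i].astype(int) for i in range(3)]
    near=(P[...,0]>.35)&(P[...,0]<.75)&(abs(P[...,1])<.35)&(P[...,2]<.08)&(c["z_map"]>0)
    g=near&(hh>45)&(hh<80)&(s>100)
    _,l,st,_=cv2.connectedComponentsWithStats(g.astype(np.uint8));g=l==1+st[1:,4].argmax()
    ct=max(cv2.findContours(g.astype(np.uint8),0,1)[0],key=cv2.contourArea)[:,0]
    for Q in(plane(c,cv2.convexHull(ct)[:,0],.01),P[g]):print(n,[np.round(x,1) for x in cv2.minAreaRect(Q[:,:2].astype(np.float32)*1000)])
    o=near&(hh>5)&(hh<22)&(s>150)&(v>110)&(P[...,2]>.026)&(P[...,0]>.56)&(P[...,0]<.63)
    if o.sum()>20:print(" fence",o.sum(),[np.round(x,1) for x in cv2.minAreaRect(P[o][:,:2].astype(np.float32)*1000)])
    cv2.imwrite(f"pics/{n}_{sys.argv[1]}.png",c["color"])
E
python3 m.py a
```

```text
clock: 3.6
tcp_pos: [0.5364, 0.135, 0.0257]
orientation: [0.001, 0.704, 0.71, 0.0]
wrist_force: [1.0, -2.1, 2.3]
finger_gap: 0.0583
grip_force: 109.3
scene [array([538. ,  37.9]), array([214. , 171.4]), np.float64(89.8)]
scene [array([536.8,  39.7]), array([170.8, 215.8]), np.float64(0.2)]
 fence 143 [array([592.8,  23.2]), array([150.3,  10.7]), np.float64(89.6)]
side [array([533.6,  46.8]), array([212.7, 169.6]), np.float64(89.5)]
side [array([536.3,  44.7]), array([215.8, 171.8]), np.float64(89.5)]
 fence 51 [array([591.5, -15.4]), array([13.1, 64.6]), np.float64(1.4)]
```

```bash
python3 -m handwheel '[[-10,-1,0,0,0.4],[-20,-1,0,0,0.4],[-30,-1,0,0,0.4],[-40,-1,0,0,0.4],[-50,-1,0,0,0.4],[-60,-1,0,0,0.4],[-70,-1,0,0,0.4],[-80,-1,0,0,0.4]]'
```

```text
clock: 4.5
tcp_pos: [0.5355, 0.0576, 0.0257]
orientation: [-0.001, 0.704, 0.711, 0.002]
wrist_force: [-0.8, 8.8, 4.6]
finger_gap: 0.0585
grip_force: 109.6
```

```bash
python3 -m handwheel '[[0,0,0,0,0.4],[-8,0,0,0,0.4],[-16,0,0,0,0.4],[-24,0,0,0,0.4],[-32,0,0,0,0.4],[-40,0,0,0,0.4]]'; python3 m.py b
```

```text
clock: 5.1
tcp_pos: [0.5358, 0.0176, 0.0257]
orientation: [-0.001, 0.704, 0.711, 0.002]
wrist_force: [-0.0, 8.3, 6.3]
finger_gap: 0.0582
grip_force: 109.6
scene [array([537.1, -79.5]), array([214.5, 172. ]), np.float64(89.9)]
scene [array([538.5, -78.1]), array([175.2, 214.4]), np.float64(0.3)]
 fence 188 [array([592.5, -92.6]), array([150.4,  12.7]), np.float64(89.5)]
side [array([532.5, -70.1]), array([213. , 169.5]), np.float64(89.1)]
side [array([535.9, -73.7]), array([214.2, 170.7]), np.float64(89.6)]
 fence 30 [array([ 590.2, -142.8]), array([12.5, 44.9]), np.float64(4.2)]
```

```bash
python3 -m handwheel '[[-10,0,0,0,0.4],[-20,0,0,0,0.4],[-30,0,0,0,0.4],[-40,0,0,0,0.4],[-46,0,0,0,0.4],[-50,0,0,0,0.4],[-50,0,0,0,0.4]]'
```

```text
clock: 5.9
tcp_pos: [0.5362, -0.0331, 0.0257]
orientation: [-0.001, 0.704, 0.71, 0.001]
wrist_force: [-1.1, 5.0, 6.0]
finger_gap: 0.0585
grip_force: 109.7
```

```bash
python3 -m handwheel '[[-2,0,0,0,0.4],[-4,0,0,0,0.4],[-6,0,0,0,0.4],[-6,0,0,0,0.4]]'
```

```text
clock: 6.3
tcp_pos: [0.5361, -0.0383, 0.0257]
orientation: [-0.001, 0.704, 0.711, 0.002]
wrist_force: [0.1, 8.2, 6.1]
finger_gap: 0.0587
grip_force: 109.8
```

```bash
python3 -m handwheel '[[-1,0,0,0,0.4],[-2,0,0,0,0.4],[-3,0,0,0,0.4],[-3,0,0,0,0.4]]'
```

```text
clock: 6.7
tcp_pos: [0.5362, -0.0411, 0.0257]
orientation: [-0.001, 0.704, 0.711, 0.002]
wrist_force: [-0.4, 8.1, 7.1]
finger_gap: 0.0586
grip_force: 109.8
```

```bash
python3 -m handwheel '[[-1,0,0,0,0.4],[-2,0,0,0,0.4],[-2,0,0,0,0.4]]'
```

```text
clock: 7.0
tcp_pos: [0.5361, -0.042, 0.0257]
orientation: [-0.002, 0.703, 0.711, 0.002]
wrist_force: [-0.3, 12.7, 7.8]
finger_gap: 0.0583
grip_force: 110.0
```

```bash
python3 -m handwheel '[[-1,0,0,0,0.4],[-2,0,0,0,0.4],[-2,0,0,0,0.4]]'
```

```text
clock: 7.3
tcp_pos: [0.5357, -0.0422, 0.0257]
orientation: [-0.003, 0.703, 0.711, 0.003]
wrist_force: [-0.9, 19.3, 9.8]
finger_gap: 0.0585
grip_force: 110.2
```

```bash
python3 -m handwheel '[[0,0,0,0,1],[0,0,0,0,1],[0,0,0,0,1],[0,0,0,0,1],[0,0,0,0,1],[0,0,-20,0,1],[0,0,-60,0,1],[0,0,-100,0,1]]'
python3 -m handwheel '[[-25,0,-20,0,1],[-25,0,-20,0,1],[-25,0,-20,0,1]]'
cat > s.py <<'E'
from h import *
import sys
c=imaging.read_camera("wrist");cv2.imwrite(f"pics/w_{sys.argv[1]}.png",c["color"])
P=pts(c);h=cv2.cvtColor(c["color"],cv2.COLOR_BGR2HSV);hh,s,v=[h[...,i].astype(int) for i in range(3)]
R=lambda m:(m.sum(),P[m].mean(0).round(4),[np.round(x,1) for x in cv2.minAreaRect(P[m][:,:2].astype(np.float32)*1000)])
n=(abs(P[...,0]-.54)<.12)&(P[...,1]<0)&(P[...,1]>-.3)&(c["z_map"]>0)
z=P[...,2]
def big(m):
    _,l,st,_=cv2.connectedComponentsWithStats(m.astype(np.uint8));return l==1+st[1:,4].argmax()
for k,m in dict(handle=n&(z>.05)&(z<.068)&(v<130)&(abs(P[...,1]+.04)<.03),fence=n&(hh>5)&(hh<22)&(s>150)&(z>.026)&(z<.04),strip_top=n&(s<70)&(v>110)&(z>.030)&(z<.04)&(abs(P[...,0]-.54)<.07),strip_bevel=n&(s<70)&(z>.021)&(z<.0305)&(abs(P[...,0]-.54)<.07),stop=n&(hh>100)&(hh<125)&(s>90)&(z>.026)).items():
    if m.sum()>20:print(k,*R(big(m)))
E
python3 s.py c; python3 m.py c
```

```text
clock: 8.1
tcp_pos: [0.5351, -0.0475, 0.1256]
orientation: [-0.001, 0.704, 0.71, -0.001]
wrist_force: [1.2, 0.1, 0.3]
finger_gap: 0.0851
grip_force: 0.0
clock: 8.4
tcp_pos: [0.5363, -0.0729, 0.1454]
orientation: [0.0, 0.705, 0.709, 0.0]
wrist_force: [0.5, -0.3, -0.0]
finger_gap: 0.0855
grip_force: 0.0
handle 1776 [ 0.537  -0.0416  0.0593] [array([536.9, -42.4]), array([59.6, 18.3]), np.float64(0.1)]
fence 1717 [ 0.592  -0.1443  0.0315] [array([ 592.5, -151. ]), array([ 11.6, 149.8]), np.float64(0.1)]
strip_top 4698 [ 0.5414 -0.1548  0.0337] [array([ 540.7, -158. ]), array([101.3,  51.1]), np.float64(89.9)]
strip_bevel 965 [ 0.5182 -0.1452  0.0259] [array([ 517. , -147.4]), array([114.2,  51.4]), np.float64(63.2)]
stop 163 [ 0.4786 -0.1834  0.0926] [array([ 494.1, -154.5]), array([204.5,  26.9]), np.float64(70.1)]
scene [array([ 537.5, -130. ]), array([171.2, 196.4]), np.float64(0.1)]
scene [array([ 537.4, -124.7]), array([209.4, 172.8]), np.float64(90.0)]
 fence 211 [array([ 592.5, -153.3]), array([150.2,  12.8]), np.float64(89.4)]
side [array([ 533.2, -129.4]), array([214.5, 172.1]), np.float64(89.7)]
side [array([ 536.5, -133.8]), array([217.6, 171.8]), np.float64(89.6)]
 fence 91 [array([ 592.5, -147.2]), array([ 13.6, 151.2]), np.float64(0.7)]
```

View pics/w_c.png

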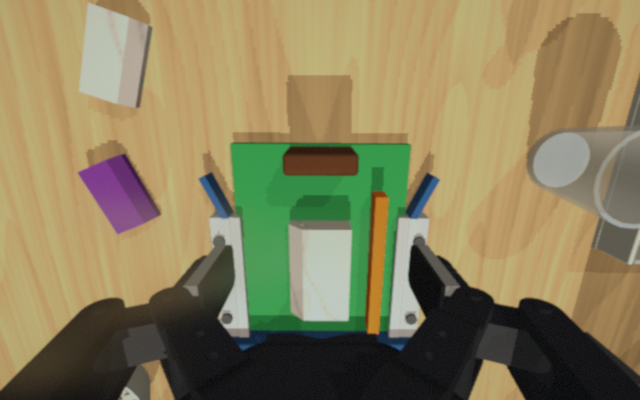

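```bash
python3 - <<'E'
import cv2,numpy as np
a=cv2.imread("pics/scene_c.png")[180:300,230:370];b=cv2.imread("pics/side_c.png")[120:220,280:400]
cv2.imwrite("pics/crop2.png",np.hstack([cv2.resize(a,(400,343)),cv2.resize(b,(400,343))]))
E
```

```text
(no output)
```

View pics/crop2.png

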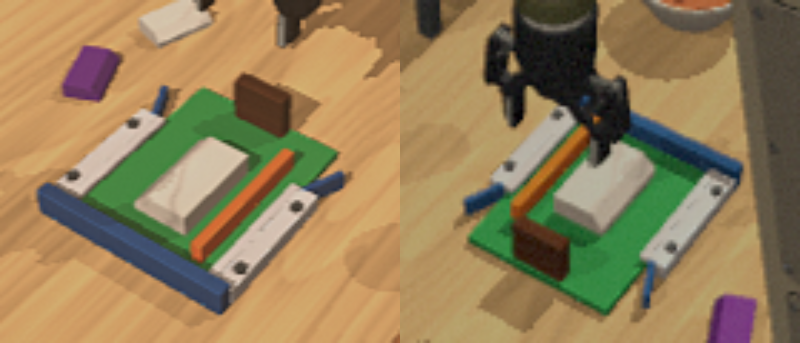

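The wrist view shows the tray with its front edge against the blue stop (about row 335), the handle free at (320,162), and the strip (320,270) some 20 mm short of the fence at x≈378. Tray y and the force rise agree that it is home. Now I'll shut the fingers, turn a quarter and move beside the bevel.

```bash
python3 -m handwheel '[[-15,-8,0,-0.14,0],[-30,-16,0,-0.28,0],[-45,-24,0,-0.42,0],[-60,-32,0,-0.56,0],[-75,-40,0,-0.7,0],[-85,-51,0,-0.84,0],[-85,-51,0,-0.98,0],[-85,-51,0,-1.12,0]]' 40
python3 -m handwheel '[[0,0,0,-0.14,0],[0,0,0,-0.28,0],[0,0,0,-0.42,0],[0,0,0,-0.45,0],[0,0,0,-0.45,0]]'
python3 -c "
from h import *
s=sensors.get_state();print(s['joint_pos'].round(3));q=s['orientation'];print(s['tcp_pos'],Ro.from_quat(q[[1,2,3,0]]).as_matrix().round(3))"; python3 s.py d
```

```text
clock: 9.35
tcp_pos: [0.4848, -0.1573, 0.1439]
orientation: [-0.001, 0.217, 0.976, 0.0]
wrist_force: [-0.4, -0.4, 0.3]
finger_gap: -0.0001
grip_force: 0.0
clock: 9.85
tcp_pos: [0.4852, -0.1569, 0.144]
orientation: [-0.001, -0.004, 1.0, 0.001]
wrist_force: [0.5, -0.6, -0.2]
finger_gap: 0.0001
grip_force: 0.0
[-0.47   0.235 -0.279  1.06   0.    -0.478]
[ 0.48518663 -0.15693375  0.14399933] [[-1.    -0.008 -0.002]
 [-0.008  1.     0.001]
 [ 0.002  0.001 -1.   ]]
handle 1522 [ 0.5329 -0.0448  0.0584] [array([535.4, -43.1]), array([59.1, 17.8]), np.float64(0.5)]
fence 400 [ 0.5294 -0.0502  0.0331] [array([532.7, -50.7]), array([12.6, 58. ]), np.float64(76.8)]
strip_top 3221 [ 0.5341 -0.1594  0.0335] [array([ 540. , -157.7]), array([ 51.7, 100.2]), np.float64(0.3)]
strip_bevel 1375 [ 0.5116 -0.1577  0.0258] [array([ 511.5, -157.6]), array([99.8, 12.9]), np.float64(89.9)]
stop 2509 [ 0.4949 -0.2487  0.0297] [array([ 506.1, -248.8]), array([154.4,  15.8]), np.float64(0.1)]
```

View pics/w_d.png

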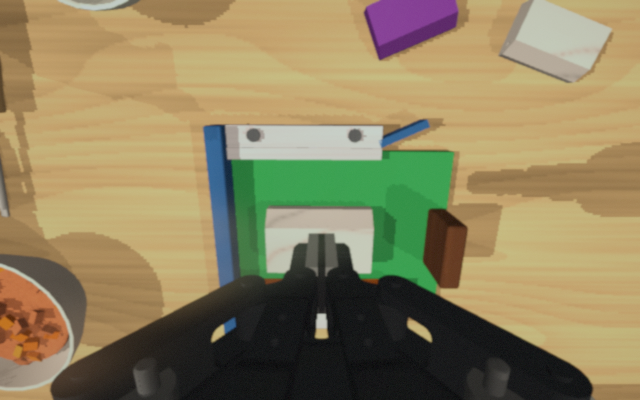

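The wrist view shows the tray touching the blue stop along column ~230, and the shut fingers beside the bevel (row ~210), centred on the strip's length. I'll lower and then advance.

```bash
python3 -m handwheel '[[0,0,40,0,0],[0,0,80,0,0],[0,0,105,0,0],[0,0,116,0,0],[0,0,116,0,0]]'
python3 -m handwheel '[[-4,0,0,0,0],[-8,0,0,0,0],[-12,0,0,0,0],[-15,0,0,0,0],[-18,0,0,0,0],[-18,0,0,0,0]]'
```

```text
clock: 10.4
tcp_pos: [0.4845, -0.157, 0.0277]
orientation: [-0.002, -0.003, 1.0, 0.001]
wrist_force: [1.5, 1.4, 0.6]
finger_gap: -0.0
grip_force: 0.0
clock: 11.0
tcp_pos: [0.5046, -0.1578, 0.0296]
orientation: [0.0, -0.004, 1.0, -0.0]
wrist_force: [0.4, 0.3, 0.8]
finger_gap: -0.0
grip_force: 0.0
```

```bash
python3 -m handwheel '[[-2,0,0,0,0],[-4,0,0,0,0],[-6,0,0,0,0],[-8,0,0,0,0],[-8,0,0,0,0]]'
```

```text
clock: 11.5
tcp_pos: [0.5122, -0.1576, 0.0293]
orientation: [0.0, -0.004, 1.0, 0.0]
wrist_force: [-1.8, 0.3, 2.0]
finger_gap: -0.0003
grip_force: 1.0
```

```bash
python3 -m handwheel '[[-2,0,1,0,0],[-4,0,1,0,0],[-6,0,1,0,0],[-8,0,1,0,0],[-8,0,1,0,0]]'; python3 s.py e
```

```text
clock: 12.0
tcp_pos: [0.5202, -0.1579, 0.0292]
orientation: [0.0, -0.004, 1.0, -0.0]
wrist_force: [-4.7, -0.5, 8.5]
finger_gap: 0.0003
grip_force: 4.4
handle 5987 [ 0.5307 -0.0459  0.0579] [array([535.2, -43.6]), array([18.6, 58.7]), np.float64(89.9)]
fence 1564 [ 0.533  -0.0505  0.0328] [array([534.3, -50.5]), array([13.7, 59.8]), np.float64(78.1)]
strip_top 798 [ 0.5332 -0.1917  0.0324] [array([ 533.9, -191.3]), array([33.9, 10.6]), np.float64(88.9)]
strip_bevel 1523 [ 0.5263 -0.1904  0.0258] [array([ 526.5, -188.6]), array([12.5, 39.4]), np.float64(1.7)]
stop 8358 [ 0.4866 -0.2484  0.0297] [array([ 498.7, -230.6]), array([139.4,  53.6]), np.float64(0.7)]
```

```bash
python3 -m handwheel '[[-2,0,-1,0,0],[-4,0,-1,0,0],[-6,0,-1,0,0],[-6,0,-1,0,0]]'; python3 s.py f|grep bevel
```

```text
clock: 12.45
tcp_pos: [0.5263, -0.1577, 0.0295]
orientation: [0.0, -0.004, 1.0, -0.0]
wrist_force: [-1.6, -0.1, 4.9]
finger_gap: -0.0
grip_force: 2.7
strip_bevel 1520 [ 0.5321 -0.1902  0.0258] [array([ 532.4, -189. ]), array([11.5, 38.5]), np.float64(1.2)]
```

```bash
python3 -m handwheel '[[-1,0,0,0,0],[-2,0,0,0,0],[-3,0,0,0,0],[-3,0,0,0,0]]'; python3 s.py g|grep bevel
```

```text
clock: 12.9
tcp_pos: [0.527, -0.1574, 0.0295]
orientation: [-0.002, -0.003, 1.0, -0.0]
wrist_force: [-8.2, -0.2, 9.9]
finger_gap: 0.0002
grip_force: 6.7
strip_bevel 1529 [ 0.5325 -0.19    0.0257] [array([ 532.7, -189. ]), array([11.7, 38.6]), np.float64(1.1)]
```

```bash
python3 -m handwheel '[[-1,0,-0.5,0,0],[-2,0,-1,0,0],[-3,0,-1.5,0,0],[-4,0,-1.5,0,0],[-4,0,-1.5,0,0],[-4,0,-1.5,0,0]]'; python3 s.py h|grep bevel
```

```text
clock: 13.55
tcp_pos: [0.5286, -0.1571, 0.0296]
orientation: [-0.004, -0.003, 1.0, 0.0]
wrist_force: [-11.6, -1.7, 6.5]
finger_gap: -0.0001
grip_force: 6.3
strip_bevel 1519 [ 0.5341 -0.1897  0.0258] [array([ 534.1, -187.7]), array([12.3, 40.1]), np.float64(1.1)]
```

```bash
python3 -m handwheel '[[-1,0,0.5,0,0],[-2,0,1,0,0],[-3,0,1,0,0],[-3,0,1,0,0],[-3,0,1,0,0]]'; python3 s.py i; python3 m.py i
```

```text
clock: 14.1
tcp_pos: [0.5288, -0.1571, 0.0295]
orientation: [-0.007, -0.003, 1.0, -0.0]
wrist_force: [-22.3, -1.8, 19.9]
finger_gap: 0.0
grip_force: 14.6
handle 6578 [ 0.5337 -0.0458  0.0579] [array([536.8, -43.1]), array([59.8, 19.2]), np.float64(0.4)]
fence 1443 [ 0.5332 -0.0504  0.0328] [array([535.2, -50.4]), array([13.8, 59.2]), np.float64(78.7)]
strip_top 887 [ 0.5414 -0.1908  0.0326] [array([ 542.5, -190.6]), array([34.7, 10.8]), np.float64(89.2)]
strip_bevel 1537 [ 0.5341 -0.1896  0.0258] [array([ 534.2, -187.2]), array([11.7, 41.3]), np.float64(0.4)]
stop 9080 [ 0.4902 -0.2483  0.0297] [array([ 502.8, -229.8]), array([147.5,  54.6]), np.float64(0.6)]
scene [array([ 538.6, -130.6]), array([198.7, 166.6]), np.float64(88.9)]
scene [array([ 540. , -130.5]), array([201.5, 170.8]), np.float64(88.7)]
 fence 210 [array([ 592.9, -152.9]), array([ 13.5, 149.4]), np.float64(0.3)]
side [array([ 536.9, -129. ]), array([171.8, 214.2]), np.float64(1.1)]
side [array([ 541. , -133.3]), array([172.4, 217.2]), np.float64(2.1)]
 fence 74 [array([ 595. , -133.4]), array([ 12.4, 121.2]), np.float64(2.2)]
```

```bash
python3 -m handwheel '[[0.5,0,-0.5,0,0],[1,0,-1,0,0],[1,0,-1,0,0],[1,0,-1,0,0],[1,0,-1,0,0]]'; python3 s.py j|grep bevel; python3 m.py j; python3 - <<'E'
import cv2,numpy as np
a=cv2.imread("pics/scene_j.png")[190:300,230:360];b=cv2.imread("pics/side_j.png")[125:210,290:400];w=cv2.imread("pics/w_j.png")
cv2.imwrite("pics/crop3.png",np.vstack([np.hstack([cv2.resize(a,(400,338),interpolation=2),cv2.resize(b,(400,338),interpolation=2)]),np.hstack([w[90:350,100:500],np.zeros((260,400,3),np.uint8)])]))
E
```

```text
clock: 14.75
tcp_pos: [0.5287, -0.157, 0.0296]
orientation: [-0.006, -0.003, 1.0, 0.0]
wrist_force: [-16.1, -2.1, 10.8]
finger_gap: 0.0005
grip_force: 9.6
strip_bevel 1541 [ 0.5342 -0.1899  0.0257] [array([ 534.6, -188.4]), array([38.2, 12.6]), np.float64(89.6)]
scene [array([ 521.8, -182.9]), array([133.5,  90.8]), np.float64(0.3)]
scene [array([ 522.5, -183. ]), array([ 91.9, 135.6]), np.float64(89.8)]
 fence 214 [array([ 593.4, -153.3]), array([ 14.1, 150.2]), np.float64(1.1)]
side [array([ 536.1, -129.2]), array([171.5, 213.8]), np.float64(0.2)]
side [array([ 540.9, -133.4]), array([172.3, 217.4]), np.float64(2.2)]
 fence 69 [array([ 593.7, -134.7]), array([ 13. , 125.1]), np.float64(0.5)]
```

View pics/crop3.png

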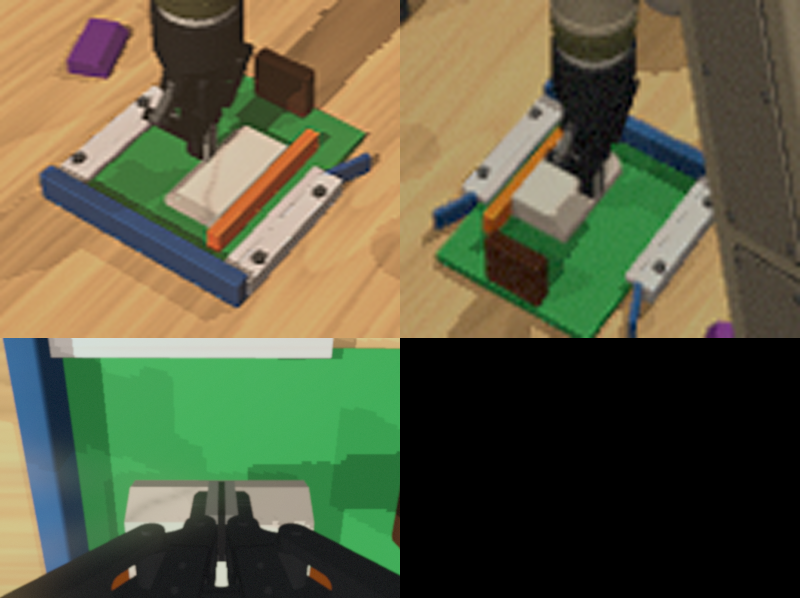

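The crops show the strip's long side lying along the orange fence with no gap, sitting flat, with the fingers on the bevel. The tray is against the blue stop. The push is 16 N towards the fence and 11 N down, so I'm handing in.

```bash
python3 -c "
from h import *
print(workorder.hand_in())"
```

```text
the job is handed in; nothing more can be done
None
```

I handed the job in at about 15 s: the tray is home in the holder with its handle released, and the strip is held flush to the fence and flat on the tray floor by one slanted push of about 19 N (16 N towards the fence, 11 N down).

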